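# Build the sieve column

## Task

Build the small test-sieve column on the round grey base: stand the pan in the base's recess, then put on the fine sieve, the coarse sieve and last the lid, one after another in that order, each nested in the piece below so that its rim sits flush all round. Leave the finished column upright and let go, and do not push away or knock over the beaker, the vial or the timer.

Things in the scene. Friction and masses are not known exactly. Their poses are not given: they have to be found in the camera images.
- column_base: Fixed flat round base plate, grey, 110 mm across, with a raised ring on it (86 mm outer, 71 mm inner diameter, top 10 mm above the bench, dark rubber floor inside). The ring encloses the recess for the pan; recess floor 5 mm above the bench. Origin: centre of the underside, on the bench; z up.
- pan: Loose steel pan, open on top, plain closed floor, straight sides: outer diameter 60 mm (rim bead 62), bore 55, 40 mm high, no skirt; about 0.12 kg. Grip round the outside. Origin: centre of the underside; z up its axis. In the recess its origin is 5 mm above the base's origin.
- fine_sieve: Low steel sieve with dense mesh (3 mm pitch), loose, 0.12 kg. Frame 60 mm outer diameter (beads 62), bore 55, 22 mm high; below it a tapered skirt 8 mm high (48 to 44 mm diameter) that enters the bore below until the frame rests on that rim. Stands on its skirt; 30 mm in all. Grip the frame. Origin: centre of skirt's foot; z up its axis. Seated: 32 mm above the pan's origin.
- coarse_sieve: Tall steel sieve with wide mesh (10.5 mm pitch), loose, 0.12 kg. Frame 60 mm outer diameter (beads 62), bore 55, 36 mm high; below it the same tapered skirt, 8 mm high. Stands on its skirt; 44 mm in all. Grip the frame. Origin: centre of the skirt's foot; z up its axis. Seated: 22 mm above the fine sieve's origin.
- lid: Steel lid, loose, 0.10 kg: disc 60 mm in diameter (bead 62) with the same tapered skirt below and a black knob on top. Heights from the skirt's foot: disc 8 to 12 mm, neck (16 mm diameter) 12 to 19, knob (22 mm diameter) 19 to 38. Grip the knob. Origin: centre of the skirt's foot; z up its axis. Seated: 36 mm above the coarse sieve's origin.
- beaker: Bystander: clear plastic beaker, 70 mm across, 89 mm high, loose. Origin: centre of its underside.
- vial: Bystander: small amber vial with a white cap, 27 mm across, 58 mm high, loose. Origin: centre of its underside.
- timer: Bystander: flat square bench timer, 66 x 66 x 18 mm, loose. Origin: centre of its underside.

How it is judged:
On the way, in this order (a step that is already met when the one before it is completed fails the run):
1. the pan stands in the recess of the base, let go (horizontal distance between pan and column_base below 0.009 m and z of pan in the frame of column_base between 0.002 and 0.0075 m and angle between pan's own z axis and vertical below 0.06 rad and contact force between the fingers and pan below 0.2 N), for 0.2 s.
2. the fine sieve is seated on the pan, let go (horizontal distance between fine_sieve and pan below 0.007 m and z of fine_sieve in the frame of pan between 0.029 and 0.0345 m and angle between fine_sieve's own z axis and vertical below 0.06 rad and contact force between the fingers and fine_sieve below 0.2 N), for 0.2 s.
3. the coarse sieve is seated on the fine sieve, let go (horizontal distance between coarse_sieve and fine_sieve below 0.007 m and z of coarse_sieve in the frame of fine_sieve between 0.019 and 0.0245 m and angle between coarse_sieve's own z axis and vertical below 0.06 rad and contact force between the fingers and coarse_sieve below 0.2 N), for 0.2 s.
4. the lid is seated on the coarse sieve, let go (horizontal distance between lid and coarse_sieve below 0.007 m and z of lid in the frame of coarse_sieve between 0.033 and 0.0385 m and angle between lid's own z axis and vertical below 0.06 rad and contact force between the fingers and lid below 0.2 N), for 0.2 s.
At the end, for the whole second after the job is handed in: The pan stands in the recess of the base (centre within 9 mm), on it the fine sieve, the coarse sieve and the lid, each centred within 7 mm on the piece below, at its seated height within 2.5 mm, upright within 0.06 rad; all at rest and let go (horizontal distance between pan and column_base below 0.009 m and z of pan in the frame of column_base between 0.002 and 0.0075 m and angle between each of pan, fine_sieve, coarse_sieve, lid's own z axis and vertical below 0.06 rad and horizontal distance between fine_sieve and pan below 0.007 m and z of fine_sieve in the frame of pan between 0.029 and 0.0345 m and horizontal distance between coarse_sieve and fine_sieve below 0.007 m and z of coarse_sieve in the frame of fine_sieve between 0.019 and 0.0245 m and horizontal distance between lid and coarse_sieve below 0.007 m and z of lid in the frame of coarse_sieve between 0.033 and 0.0385 m and linear speed of each of pan, fine_sieve, coarse_sieve, lid below 0.02 m/s); the robot touches nothing.
It fails at once if the beaker is pushed away or knocked over (distance of beaker from where it was at the start of the episode above 0.02 m or angle between beaker's own z axis and vertical above 0.35 rad).
It fails at once if the vial is pushed away or knocked over (distance of vial from where it was at the start of the episode above 0.02 m or angle between vial's own z axis and vertical above 0.35 rad).
It fails at once if the timer is pushed away or knocked over (distance of timer from where it was at the start of the episode above 0.02 m or angle between timer's own z axis and vertical above 0.35 rad).
It also fails if it takes over 107 s, if anything falls off the work surface, if the arm or the gripper's body presses on something with over 40 N, if the wrist force passes 120 N, or if a joint passes its speed limit or range.

## Robot

A 6-joint arm with a two-finger parallel gripper is mounted at the origin on a cart in front of the work surface, level with it; the furniture and walls round the work are solid. World frame = base frame: x ahead of the robot, y to its left, z up, the work surface at z = 0. Lengths are in m, angles in rad, forces in N, time in s.
With the tool pointing down it reaches from about 0.35 to 0.975 m from the base axis. Payload 4.9 kg.
Tool frame: the origin (TCP) lies at the very end of the fingers, on their centre line; the grasp point (between the pads) lies 19 mm behind it; z points along the fingers, y is the line along which they close (so a half turn about z gives the same grasp; the last joint's range is limited). The gripper opens to 85 mm and grips with 20 to 120 N. Pads are 22 mm wide; open, the fingers measure 114 mm over their backs; the gripper's body (76 mm by 85 mm) begins 54 mm behind the grasp point. The pads swing forward as they close: fully open they stand 13 mm farther back than shut.
Start: joints at [-1.295, 0.053, 1.613, -0, 1.476, -0.119], TCP at [0.24, -0.577, 0.231] pointing down, gripper open.
Joint ranges: [-3.01, 3.01], [-1.01, 2.22], [0.06, 2.58], [-1.02, 4.17], [0.09, 2.62], [-3.14, 3.14]. Speed limits (rad/s): [2.57, 2.57, 3.14, 3.14, 3.14, 3.14].

## Interface

Orientations are given as a rotation vector (axis times angle).
In Python, from station import get_obs, optics, ctrl gives the robot as it stands.
- The arm moves only by the shell command python3 -m pendant 'ROWS' [FORCE]. ROWS is JSON, a list of rows, each a list of 3 entries, a list of its own where there are three numbers: the shift along the tool's x, y, z in mm, then the turn, a rotation vector about the tool's x, y, z in rad, then the opening, from 0 (shut) to 1 (fully open). A call has 1 to 12 rows; each row shifts and turns the commanded pose from where the row before left it, along the tool's axes as they then stand; what a row does not reach is not made up. A row lasts 1/12 s, in which the tool goes at most 41.7 mm and 7.16 degrees, less where a joint would pass 70% of its speed; a pose out of reach is approached as far as the arm can. A call is refused whole if a number of a shift passes 41.7 or a number of a turn 0.125, either way. A call with a gripper value outside its range is refused whole. The fingers move at their own pace and stop on an object; FORCE is the grip in N (left out, the last holds). Time passes only in rows, so rows that do not move let the fingers close. It gives the time, the measured TCP pose, the force, the opening and the grip force at its end, in the units of the state.
- get_obs(): the state, without advancing time (a new reading comes with each control period).
- optics.get_image(name): name is "side" or "top"; returns the picture (400x640x3 uint8, red, green, blue); there is no depth.
- optics.camera_model(name): a dict with "fx", "fy", "cx", "cy" (pixels), "cam_to_world" (4x4, takes a point from camera to world coordinates). Camera axes: x right, y up, looking along -z (the intrinsics and any distortion apply to the point x, -y, -z); pixel columns grow to the right and rows downward; lengths in m; the calibration is good to about 2 mm. A picture is of the moment at which its call begins. camera_model takes no time and is no camera call.
- ctrl.finish_job(): hands the job in; it is judged then, once.
The state is a dict: "t": time; "q": joint angles; "dq": joint speeds; "effort": joint torques, N m; "tool_pos": TCP position; "tool_rot": TCP orientation; "contact_force": force on the tool from outside, world axes, zero at the start; "wrist_torque": the same for the moment, N m; "opening": finger opening in m; "grip_force": force on a finger pad.
Only numpy, scipy, OpenCV 4.12 (cv2) and the standard library are available. Lean on these libraries where they do the work, as an engineer would, in place of code of your own. Each camera call takes 0.05 s, during which the arm holds its last target. There are 200 camera calls.

## Working session

There is one attempt and no reset: what is moved stays moved. The work goes in short steps, Python scripts to look and compute and a shell command to move; the robot and the scene stay as the last step left them, time stands still between calls to the robot, and variables do not carry over. Pictures are saved under pics/ and viewed, at most 15 in all, crops included, and the job is handed in when it is done.

```bash
ls; mkdir -p pics; python3 - <<'E'
from station import get_obs, optics
import cv2
for n in ("top","side"):
    cv2.imwrite(f"pics/{n}0.png",optics.get_image(n)[:,:,::-1])
    m=optics.camera_model(n); print(n,m)
o=get_obs();print(o)
E
```

```text
pics
top {'fx': 375.5702482333284, 'fy': 375.5702482333284, 'cx': 322.9617341580716, 'cy': 191.04637293709257, 'cam_to_world': array([[-0.00926224,  0.99739484, -0.07153843,  0.40922259],
       [-0.99994627, -0.00890537,  0.00530597, -0.00525773],
       [ 0.00465507,  0.07158373,  0.99742373,  1.00957782],
       [ 0.        ,  0.        ,  0.        ,  1.        ]])}
side {'fx': 406.3102873442153, 'fy': 406.3102873442153, 'cx': 316.06972854071097, 'cy': 200.19672208546788, 'cam_to_world': array([[-9.99860170e-01, -1.67172943e-02, -4.14230687e-04,
         4.76560257e-01],
       [ 6.67432084e-03, -4.21658132e-01,  9.06730320e-01,
         9.20277279e-01],
       [-1.53327413e-02,  9.06600767e-01,  4.21710749e-01,
         4.83811143e-01],
       [ 0.00000000e+00,  0.00000000e+00,  0.00000000e+00,
         1.00000000e+00]])}
{'t': 0.1, 'q': array([-1.29499656e+00,  5.32915647e-02,  1.61414100e+00,  4.56523337e-06,
        1.47602448e+00, -1.18977637e-01]), 'dq': array([-8.76883263e-04, -1.04235746e-03, -4.26912999e-03,  2.23210217e-05,
        1.14350992e-03,  2.19678377e-06]), 'effort': array([ 1.34126549e-04, -3.94899309e+01, -3.71365893e+01, -1.56856213e-04,
        3.84632091e-03,  7.36400295e-06]), 'tool_pos': array([ 0.24023668, -0.57637447,  0.2301949 ]), 'tool_rot': array([-3.07876648e+00, -6.15730644e-01,  2.22149125e-04]), 'contact_force': array([-0.28206591, -0.57298817,  0.26178081]), 'wrist_torque': array([ 0.00392018, -0.03797605,  0.01724179]), 'grip_force': 0.0, 'opening': 0.08537578401288133}
```

View pics/top0.png

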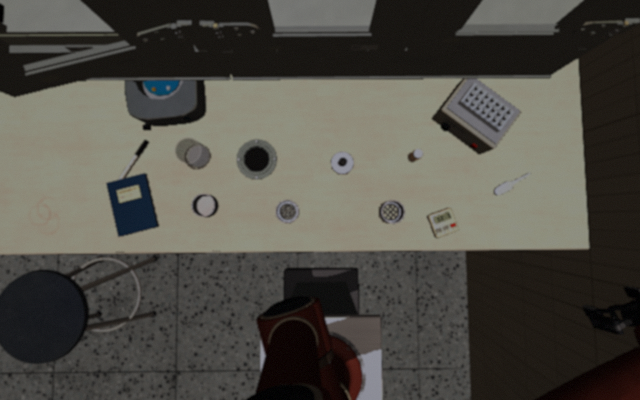

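View pics/side0.png

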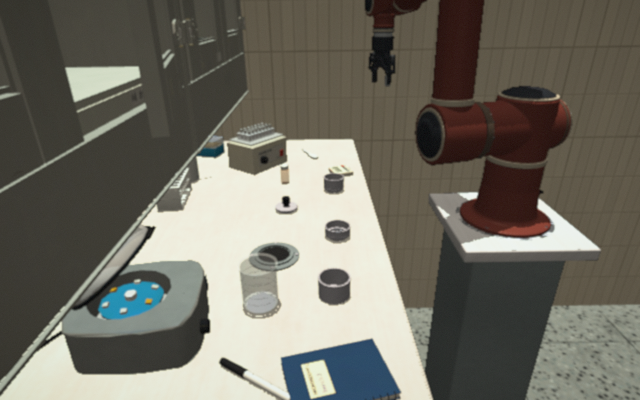

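The top view shows the pan at (205,205), base (257,159), fine sieve (288,211), lid (342,162) and coarse sieve (391,211). The beaker is at (195,153), the vial at (416,155) and the timer at (443,222).

```bash
cat > h.py <<'E'
import numpy as np, cv2
from station import get_obs, optics
def ray(n,u,v,z):
    m=optics.camera_model(n);T=m["cam_to_world"]
    d=T[:3,:3]@np.array([(u-m["cx"])/m["fx"],-(v-m["cy"])/m["fy"],-1.0]);o=T[:3,3]
    return o+d*(z-o[2])/d[2]
def pix(n,p):
    m=optics.camera_model(n);T=m["cam_to_world"];c=T[:3,:3].T@(np.array(p)-T[:3,3])
    return m["cx"]+m["fx"]*c[0]/-c[2], m["cy"]-m["fy"]*c[1]/-c[2]
def toolshift(target,pos=None):
    from scipy.spatial.transform import Rotation as R
    o=get_obs();return R.from_rotvec(o["tool_rot"]).as_matrix().T@(np.array(target)-o["tool_pos"])*1000
E
python3 - <<'E'
from h import *
im=cv2.imread("pics/top0.png")
cv2.imwrite("pics/c1.png",cv2.resize(cv2.convertScaleAbs(im[130:245,175:435],alpha=1.2),None,fx=3,fy=3,interpolation=cv2.INTER_CUBIC))
im2=cv2.imread("pics/side0.png")
cv2.imwrite("pics/c2.png",cv2.resize(im2[160:320,235:365],None,fx=3.7,fy=3.7,interpolation=cv2.INTER_CUBIC))
# deviation from bench colour
lab=cv2.cvtColor(cv2.GaussianBlur(im,(3,3),0),cv2.COLOR_BGR2LAB).astype(int)
bg=np.median(lab[130:245,175:435].reshape(-1,3),0)
d=np.abs(lab-bg).sum(2); 
for name,(u,v,r,z) in dict(pan=(205,205,18,.04),base=(257,159,24,.0),fine=(288,211,17,.03),lid=(342,162,17,.012),coarse=(391,211,17,.044),vial=(416,155,12,.058),timer=(443,222,22,.018),beaker=(192,152,25,.089)).items():
    m=np.zeros(d.shape,np.uint8); m[v-r:v+r+1,u-r:u+r+1]=(d[v-r:v+r+1,u-r:u+r+1]>18)*255
    cs=cv2.findContours(m,cv2.RETR_EXTERNAL,cv2.CHAIN_APPROX_NONE)[0];c=max(cs,key=cv2.contourArea)
    (a,b),rr=cv2.minEnclosingCircle(c);x=cv2.fitEllipse(c)
    p=ray("top",*x[0],z);print(name,np.round(x[0],1),np.round(x[1],1),"world",p.round(4),"dia mm",(np.array(x[1])*(1.01-z)/375.6*1000).round(1))
E
```

```text
pan [204.8 205.2] [24.2 28.2] world [0.445  0.2945 0.04  ] dia mm [62.4 72.9]
base [256.5 159. ] [40.2 40.7] world [0.5704 0.1687 0.    ] dia mm [108.1 109.4]
fine [286.8 211.3] [22.9 23.8] world [0.4276 0.0841 0.03  ] dia mm [59.6 62. ]
lid [341.8 163.8] [21.1 21.2] world [ 0.5536 -0.0616  0.012 ] dia mm [56.1 56.3]
coarse [390.9 211.5] [24.  27.4] world [ 0.4241 -0.1845  0.044 ] dia mm [61.7 70.3]
vial [413.3 155.9] [10.7 14.4] world [ 0.5656 -0.2424  0.058 ] dia mm [27.1 36.6]
timer [440.5 221.4] [23.7 26.8] world [ 0.3974 -0.3195  0.018 ] dia mm [62.6 70.8]
beaker [192.9 153.5] [27.3 38.1] world [0.5712 0.3104 0.089 ] dia mm [67.  93.5]
```

View pics/c1.png

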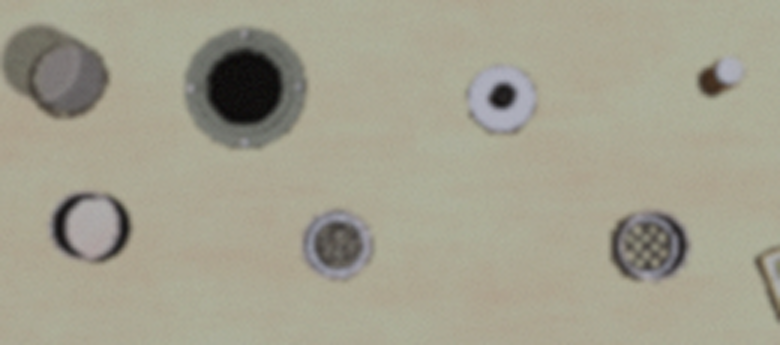

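View pics/c2.png

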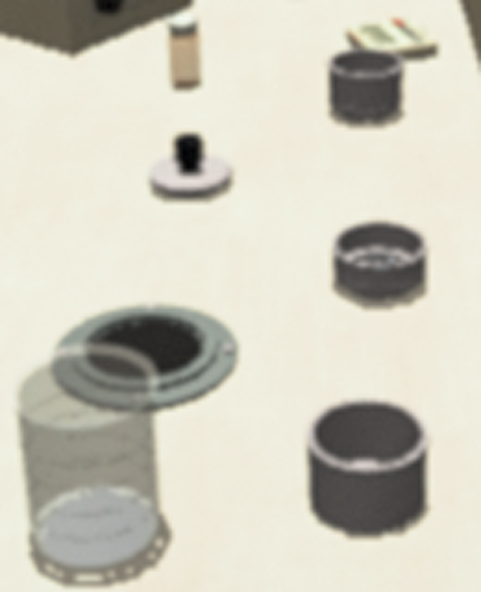

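```bash
python3 - <<'E'
from h import *
im=cv2.imread("pics/side0.png")
for n,u,v,z in [("pan",367,437,.04),("fine",380,247,.03),("coarse",366,66,.044),("lid",189,150,.03),("base",146,352,.01)]:
    print(n,ray("side",235+u/3.7,160+v/3.7,z).round(4))
# top: crop /3 ; rims
for n,u,v,z in [("pan foot silh",207.7,205.2,0),("pan rim silh",202.7,205.2,.04),("pan floor",175+94/3,130+227/3,.003),("coarse rim",175+649/3,130+245/3,.044),("fine rim",175+338.5/3,130+244.5/3,.03),("lid knob",175+502.5/3,130+95.5/3,.038),("lid disc",175+502/3,130+99/3,.012),("base recess",175+245/3,130+87/3,.005)]:
    print(n,ray("top",u,v,z).round(4))
E
```

```text
pan [0.4461 0.3058 0.04  ]
fine [0.4278 0.0925 0.03  ]
coarse [ 0.4241 -0.1774  0.044 ]
lid [ 0.5565 -0.0565  0.03  ]
base [0.5683 0.1779 0.01  ]
pan foot silh [0.4463 0.2991 0.    ]
pan rim silh [0.445  0.2999 0.04  ]
pan floor [0.445  0.3018 0.003 ]
coarse rim [ 0.4238 -0.1856  0.044 ]
fine rim [0.4269 0.0815 0.03  ]
lid knob [ 0.5549 -0.0621  0.038 ]
lid disc [ 0.5556 -0.0631  0.012 ]
base recess [0.5695 0.1673 0.005 ]
```

```bash
python3 -m pendant '[[[0,0,0],[0,0,0.0985],1],[[0,0,0],[0,0,0.0985],1],[[0,0,0],[0,0,0.0985],1],[[0,0,0],[0,0,0.0985],1],[[0,0,0],[0,0,0],1]]'; python3 -c "
from h import *
from scipy.spatial.transform import Rotation as R
o=get_obs();print(R.from_rotvec(o['tool_rot']).as_matrix().round(3),o['q'])"
```

```text
t: 0.52
tool_pos: [0.2403, -0.5766, 0.2306]
tool_rot: [-3.14, 0.001, 0.0]
contact_force: [-0.1, 0.9, 0.8]
opening: 0.0853
grip_force: 0.0
[[ 1.    -0.001 -0.   ]
 [-0.001 -1.     0.001]
 [-0.    -0.001 -1.   ]] [-1.29499038e+00  5.30686876e-02  1.61369053e+00  9.36381598e-06
  1.47598534e+00  2.76561222e-01]
```

```bash
python3 -m pendant '[[[17,-40,0],[0,0,0],1],[[17,-40,0],[0,0,0],1],[[17,-40,0],[0,0,0],1],[[17,-40,0],[0,0,0],1],[[17,-40,0],[0,0,0],1],[[17,-40,0],[0,0,0],1],[[17,-40,0],[0,0,0],1],[[17,-40,0],[0,0,0],1],[[17,-40,0],[0,0,0],1],[[17,-40,0],[0,0,0],1],[[17,-40,0],[0,0,0],1],[[17,-40,0],[0,0,0],1]]'
python3 -m pendant '[[[0,-40,0],[0,0,0],1],[[0,-40,0],[0,0,0],1],[[0,-40,0],[0,0,0],1],[[0,-40,0],[0,0,0],1],[[0,-40,0],[0,0,0],1],[[0,-40,0],[0,0,0],1],[[0,-40,10],[0,0,0],1],[[0,-40,10],[0,0,0],1],[[0,-40,10],[0,0,0],1],[[0,-30,10],[0,0,0],1],[[0,0,10],[0,0,0],1],[[0,0,0],[0,0,0],1]]'
python3 -c "
from h import *
print(toolshift([.446,.300,.01]))"
```

```text
t: 1.52
tool_pos: [0.4358, -0.1145, 0.2313]
tool_rot: [3.141, 0.005, 0.001]
contact_force: [0.4, 0.3, 0.8]
opening: 0.0853
grip_force: 0.0
t: 2.52
tool_pos: [0.4334, 0.2739, 0.1783]
tool_rot: [3.139, 0.009, -0.008]
contact_force: [-0.2, -0.5, -0.9]
opening: 0.0852
grip_force: 0.0
[ 13.60037102 -26.44454071 168.16749727]
```

```bash
python3 -m pendant '[[[6,-13,20],[0,0,0],1],[[7,-13,20],[0,0,0],1],[[0,0,20],[0,0,0],1],[[0,0,20],[0,0,0],1],[[0,0,18],[0,0,0],1],[[0,0,0],[0,0,0],1],[[0,0,0],[0,0,0],1],[[0,0,0],[0,0,0],1]]'
python3 -c "
from h import *
cv2.imwrite('pics/s1.png',cv2.resize(optics.get_image('side')[180:330,250:420,::-1],None,fx=4,fy=4,interpolation=2))
from scipy.spatial.transform import Rotation as R
print(R.from_rotvec(get_obs()['tool_rot']).as_matrix().round(4))
print(toolshift([.446,.300,.01]))"
```

```text
t: 3.18
tool_pos: [0.4493, 0.299, 0.0848]
tool_rot: [-3.141, -0.0, -0.003]
contact_force: [0.6, 0.5, 0.5]
opening: 0.0855
grip_force: 0.0
[[ 1.0e+00  3.0e-04  2.8e-03]
 [ 3.0e-04 -1.0e+00  1.2e-03]
 [ 2.8e-03 -1.2e-03 -1.0e+00]]
[-3.78913927 -0.55643747 75.29835802]
```

View pics/s1.png

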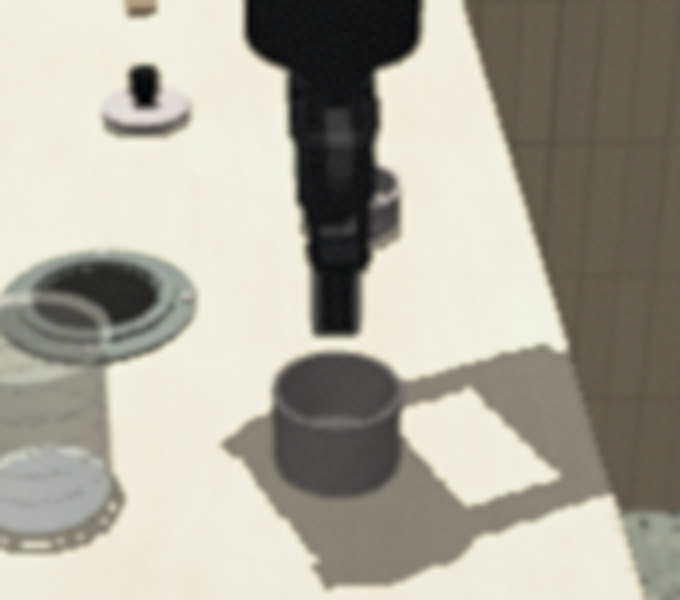

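The finger is at crop column 335 and the pan at 337, so x is aligned to about 1 mm. Descending.

```bash
python3 -m pendant '[[[-1.5,0,20],[0,0,0],1],[[0,0,20],[0,0,0],1],[[0,0,16],[0,0,0],1],[[0,0,12],[0,0,0],1],[[0,0,8],[0,0,0],1],[[0,0,0],[0,0,0],1],[[0,0,0],[0,0,0],0.5],[[0,0,0],[0,0,0],0.5],[[0,0,0],[0,0,0],0.5],[[0,0,0],[0,0,0],0.5],[[0,0,0],[0,0,0],0.5],[[0,0,0],[0,0,0],0.5]]' 30
python3 -m pendant '[[[0,0,0],[0,0,0],0.5],[[0,0,0],[0,0,0],0.5],[[0,0,0],[0,0,0],0.5],[[0,0,0],[0,0,0],0.5]]'
python3 -c "
from h import *
cv2.imwrite('pics/s2.png',cv2.resize(optics.get_image('side')[180:330,250:420,::-1],None,fx=4,fy=4,interpolation=2))
"
```

```text
t: 4.23
tool_pos: [0.4481, 0.3002, 0.0091]
tool_rot: [-3.14, -0.001, -0.004]
contact_force: [-1.0, -0.1, 6.6]
opening: 0.0599
grip_force: 33.1
t: 4.57
tool_pos: [0.4481, 0.3002, 0.0092]
tool_rot: [-3.14, -0.001, -0.004]
contact_force: [-0.4, 0.4, 6.6]
opening: 0.0599
grip_force: 33.1
```

View pics/s2.png

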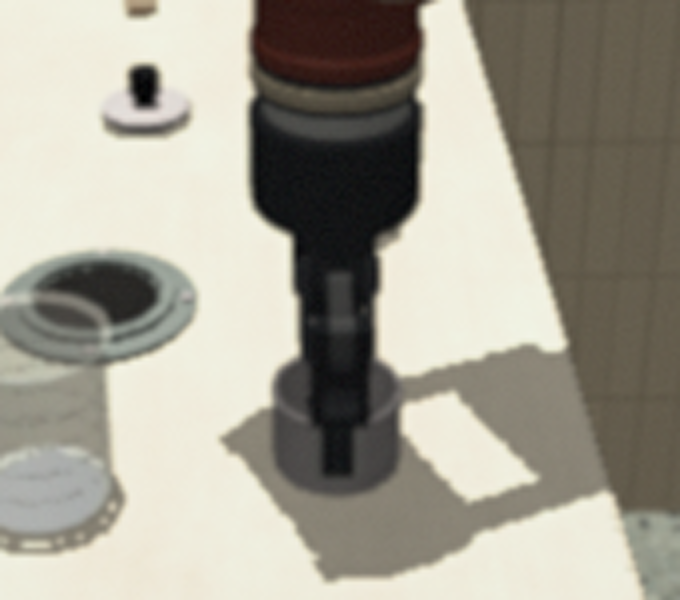

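Fingertips stand about 12 mm above the bench and the grip is firm. Lifting and hovering over the base.

```bash
python3 -m pendant '[[[0,0,-15],[0,0,0],0.5],[[0,0,-20],[0,0,0],0.5],[[0,0,-25],[0,0,0],0.5],[[15,16,-20],[0,0,0],0.5],[[20,22,-10],[0,0,0],0.5],[[25,26,0],[0,0,0],0.5],[[25,26,0],[0,0,0],0.5],[[20,22,0],[0,0,0],0.5],[[13,14,10],[0,0,0],0.5],[[5,6,15],[0,0,0],0.5],[[0,0,15],[0,0,0],0.5],[[0,0,0],[0,0,0],0.5]]' 
python3 -m pendant '[[[0,0,0],[0,0,0],0.5],[[0,0,0],[0,0,0],0.5]]'
python3 -c "
from h import *
print(toolshift([.571,.1685,.014]))
cv2.imwrite('pics/s3.png',np.hstack([cv2.resize(optics.get_image('side')[180:320,240:340,::-1],None,fx=4,fy=4,interpolation=2),cv2.resize(optics.get_image('top')[95:235,215:315,::-1],None,fx=4,fy=4,interpolation=2)]))
"
```

```text
t: 5.62
tool_pos: [0.5674, 0.1662, 0.0534]
tool_rot: [3.14, -0.001, -0.011]
contact_force: [-0.4, -0.0, -1.5]
opening: 0.06
grip_force: 33.2
t: 5.78
tool_pos: [0.5699, 0.1678, 0.0578]
tool_rot: [-3.142, -0.002, -0.001]
contact_force: [1.2, 0.1, -1.6]
opening: 0.0598
grip_force: 33.2
[ 1.11814501 -0.71885316 43.76471381]
```

View pics/s3.png

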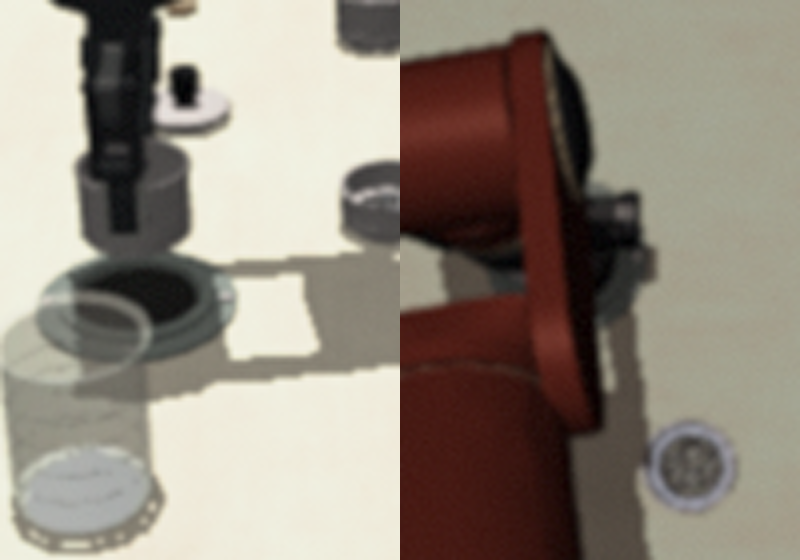

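The side view puts the pan axis at crop column 135 and the base at 136.5, so they line up once the descent shift is counted. Lowering.

```bash
python3 -m pendant '[[[0,-0.7,10],[0,0,0],0.5],[[0,0,10],[0,0,0],0.5],[[0,0,10],[0,0,0],0.5],[[0,0,6],[0,0,0],0.5],[[0,0,4],[0,0,0],0.5],[[0,0,2],[0,0,0],0.5],[[0,0,1],[0,0,0],0.5],[[0,0,0],[0,0,0],0.5],[[0,0,0],[0,0,0],0.5]]'
```

```text
t: 6.63
tool_pos: [0.5704, 0.1683, 0.0145]
tool_rot: [-3.141, -0.001, -0.002]
contact_force: [-0.3, 0.1, -1.4]
opening: 0.0598
grip_force: 33.2
```

```bash
python3 -m pendant '[[[0,0,0.6],[0,0,0],0.5],[[0,0,0],[0,0,0],0.5],[[0,0,0],[0,0,0],0.8],[[0,0,0],[0,0,0],1],[[0,0,0],[0,0,0],1],[[0,0,0],[0,0,0],1],[[0,0,0],[0,0,0],1],[[0,0,-10],[0,0,0],1],[[0,0,-30],[0,0,0],1],[[0,0,-30],[0,0,0],1],[[0,0,-20],[0,0,0],1],[[0,0,0],[0,0,0],1]]'
python3 -m pendant '[[[-20,12,0],[0,0,0],1],[[-30,18,0],[0,0,0],1],[[-35,20,0],[0,0,0],1],[[-30,18,0],[0,0,0],1],[[-20,12,0],[0,0,0],1],[[-6,5,0],[0,0,0],1],[[0,0,0],[0,0,0],1],[[0,0,0],[0,0,0],1],[[0,0,0],[0,0,0],1]]'
python3 -c "
from h import *
print(toolshift([.4275,.083,.002]))
s=optics.get_image('side')[:,:,::-1];t=optics.get_image('top')[:,:,::-1]
cv2.imwrite('pics/s4.png',np.hstack([cv2.resize(s[180:320,240:360],None,fx=4,fy=4,interpolation=2),cv2.resize(t[95:235,225:305],None,fx=4,fy=4,interpolation=2)]))
"
```

```text
t: 7.63
tool_pos: [0.5738, 0.1689, 0.1108]
tool_rot: [-3.14, -0.001, -0.017]
contact_force: [0.5, 0.4, 1.6]
opening: 0.0854
grip_force: 0.0
t: 8.38
tool_pos: [0.4301, 0.0835, 0.1043]
tool_rot: [-3.141, -0.002, -0.002]
contact_force: [-0.0, -0.0, 1.4]
opening: 0.0853
grip_force: 0.0
[ -2.76688585   0.49883524 102.25765866]
```

View pics/s4.png

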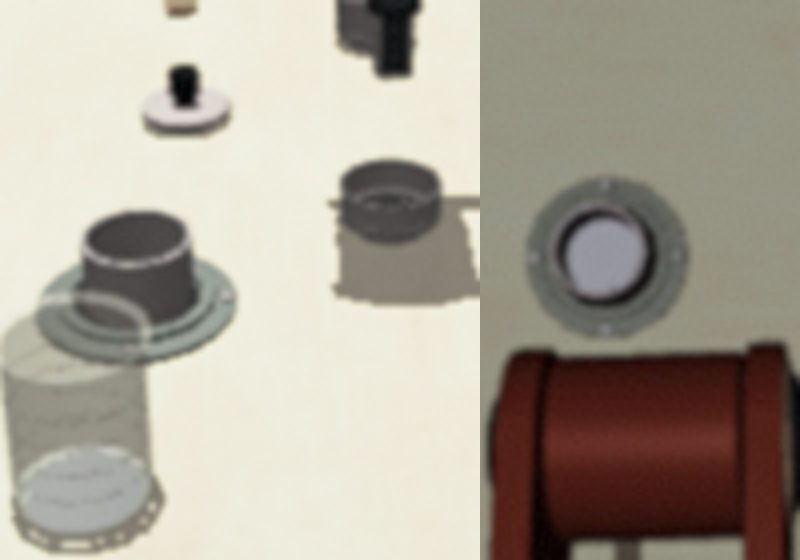

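```bash
python3 - <<'E'
from h import *
print("s1 finger pred",pix("side",(.4493,.338,.095)),"obs",250+335.5/4-.4)
print("s4 finger pred",pix("side",(.4301,.1235,.114)),"obs",240+394/4-.4)
print("sieve pred",pix("side",(.4275,.083,.02)),"obs",240+390.5/4-.4)
print("pan pred",pix("side",(.570,.1685,.025)),"obs",240+(83+196)/8-.4)
print("pan0 pred",pix("side",(.446,.300,.02)),"obs",250+337/4-.4)
E
```

```text
s1 finger pred (np.float64(333.29384627017464), np.float64(262.74658552810433)) obs 333.475
s4 finger pred (np.float64(337.72029121236267), np.float64(199.51526018271343)) obs 338.1
sieve pred (np.float64(337.5932939090916), np.float64(228.5505694084108)) obs 337.225
pan pred (np.float64(273.63223172254055), np.float64(246.86738285497165)) obs 274.475
pan0 pred (np.float64(334.04134602902843), np.float64(285.12227437837373)) obs 333.85
```

```bash
python3 -m pendant '[[[-1.3,0.5,20],[0,0,0],1],[[0,0,25],[0,0,0],1],[[0,0,22],[0,0,0],1],[[0,0,16],[0,0,0],1],[[0,0,10],[0,0,0],1],[[0,0,6],[0,0,0],1],[[0,0,2],[0,0,0],1],[[0,0,0],[0,0,0],1],[[0,0,0],[0,0,0],1]]'
python3 -m pendant '[[[0,0,0],[0,0,0],0.5],[[0,0,0],[0,0,0],0.5],[[0,0,0],[0,0,0],0.5],[[0,0,0],[0,0,0],0.5],[[0,0,0],[0,0,0],0.5],[[0,0,0],[0,0,0],0.5],[[0,0,0],[0,0,0],0.5],[[0,0,0],[0,0,0],0.5]]' 30
```

```text
t: 9.23
tool_pos: [0.4287, 0.0827, 0.0037]
tool_rot: [-3.142, -0.001, -0.003]
contact_force: [1.3, -0.2, -1.0]
opening: 0.0854
grip_force: 0.0
t: 9.9
tool_pos: [0.4286, 0.0828, 0.0041]
tool_rot: [-3.141, -0.001, -0.003]
contact_force: [-0.6, 0.3, 6.7]
opening: 0.0596
grip_force: 32.1
```

```bash
python3 -m pendant '[[[0,0,-15],[0,0,0],0.5],[[0,0,-25],[0,0,0],0.5],[[0,0,-25],[0,0,0],0.5],[[10,-6,-25],[0,0,0],0.5],[[25,-15,0],[0,0,0],0.5],[[30,-18,0],[0,0,0],0.5],[[30,-19,0],[0,0,0],0.5],[[25,-16,0],[0,0,0],0.5],[[14,-8,5],[0,0,0],0.5],[[6.5,-4,10],[0,0,0],0.5],[[0,0,5],[0,0,0],0.5],[[0,0,0],[0,0,0],0.5]]' 
python3 -m pendant '[[[0,0,0],[0,0,0],0.5],[[0,0,0],[0,0,0],0.5],[[0,0,0],[0,0,0],0.5]]'
python3 -c "
from h import *
print(toolshift([.5693,.1685,.0411]))
s=optics.get_image('side')[:,:,::-1]
cv2.imwrite('pics/s5.png',cv2.resize(s[180:320,230:350],None,fx=4,fy=4,interpolation=2))
"
```

```text
t: 10.9
tool_pos: [0.5665, 0.1685, 0.0707]
tool_rot: [3.141, 0.002, -0.006]
contact_force: [-0.7, -1.6, -1.2]
opening: 0.0592
grip_force: 33.0
t: 11.15
tool_pos: [0.5679, 0.1684, 0.0733]
tool_rot: [-3.142, -0.001, -0.001]
contact_force: [0.1, 0.1, -2.0]
opening: 0.0592
grip_force: 33.0
[ 1.40568812 -0.08531892 32.22571268]
```

View pics/s5.png

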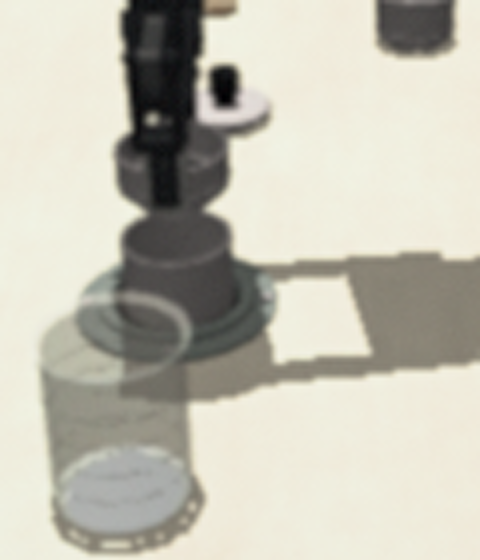

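Sieve axis at column 173 against the pan at 177, which leaves about 1 mm in x after the descent shift. Small correction, then lowering.

```bash
python3 -m pendant '[[[-1,0,8],[0,0,0],0.5],[[0,0,8],[0,0,0],0.5],[[0,0,6],[0,0,0],0.5],[[0,0,4],[0,0,0],0.5],[[0,0,3],[0,0,0],0.5],[[0,0,2],[0,0,0],0.5],[[0,0,1],[0,0,0],0.5],[[0,0,0],[0,0,0],0.5],[[0,0,0],[0,0,0],0.5]]'
```

```text
t: 11.95
tool_pos: [0.5673, 0.1688, 0.0412]
tool_rot: [-3.142, -0.001, -0.0]
contact_force: [-1.6, 1.0, 1.8]
opening: 0.0595
grip_force: 33.3
```

```bash
python3 -m pendant '[[[0,0,0],[0,0,0],0.8],[[0,0,0],[0,0,0],1],[[0,0,0],[0,0,0],1],[[0,0,0],[0,0,0],1],[[0,0,0],[0,0,0],1],[[0,0,-10],[0,0,0],1],[[0,0,-30],[0,0,0],1],[[0,0,-30],[0,0,0],1],[[0,0,-15],[0,0,0],1],[[0,0,0],[0,0,0],1]]'
python3 -m pendant '[[[-10,20,0],[0,0,0],1],[[-15,35,0],[0,0,0],1],[[-15,38,0],[0,0,0],1],[[-15,38,0],[0,0,0],1],[[-15,38,0],[0,0,0],1],[[-15,38,0],[0,0,0],1],[[-15,38,0],[0,0,0],1],[[-15,38,0],[0,0,0],1],[[-14,35,0],[0,0,0],1],[[-10,25,0],[0,0,0],1],[[-4,11,0],[0,0,0],1],[[0,0,0],[0,0,0],1]]'
python3 -m pendant '[[[0,0,0],[0,0,0],1],[[0,0,0],[0,0,0],1]]'
python3 -c "
from h import *
print(toolshift([.4242,-.185,.010]))
s=optics.get_image('side')[:,:,::-1]
cv2.imwrite('pics/s6.png',cv2.resize(s[130:330,230:370],None,fx=3,fy=3,interpolation=2))
"
```

```text
t: 12.78
tool_pos: [0.5705, 0.1693, 0.132]
tool_rot: [-3.14, -0.001, -0.015]
contact_force: [0.7, 0.2, 0.8]
opening: 0.0855
grip_force: 0.0
t: 13.78
tool_pos: [0.4231, -0.1873, 0.1252]
tool_rot: [3.142, -0.005, -0.001]
contact_force: [0.9, 0.1, 0.1]
opening: 0.0854
grip_force: 0.0
t: 13.95
tool_pos: [0.4243, -0.1846, 0.1252]
tool_rot: [-3.141, -0.002, 0.001]
contact_force: [-0.3, 0.1, 0.5]
opening: 0.0854
grip_force: 0.0
[1.39893411e-02 4.75816736e-01 1.15209905e+02]
```

View pics/s6.png

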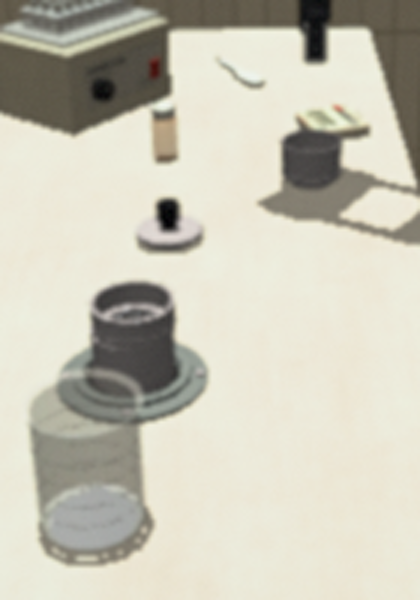

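```bash
python3 - <<'E'
from h import *
s=cv2.imread("pics/s6.png")
g=cv2.cvtColor(s,cv2.COLOR_BGR2GRAY)
for v in (30,45,55,145,155,165,175): 
    r=g[v,270:360].astype(int); i=np.where(r<(60 if v<100 else 100))[0]+270
    print(v,i.min(),i.max(),230+((i.min()+i.max())/2+.5)/3-.5)
print(pix("side",(.4243,-.1446,.135)),pix("side",(.4243,-.1846,.03)))
s=cv2.imread("pics/side0.png");g=cv2.cvtColor(s,cv2.COLOR_BGR2GRAY)
for v in (176,180,184,187):
    r=g[v,315:355].astype(int);i=np.where(r<130)[0]+315;print(v,i.min(),i.max())
E
```

```text
30 305 322 334.1666666666667
45 308 322 334.6666666666667
55 308 322 334.6666666666667
145 284 338 333.3333333333333
155 284 338 333.3333333333333
165 284 338 333.3333333333333
175 285 340 333.8333333333333
(np.float64(334.509036945664), np.float64(151.3885483915137)) (np.float64(333.7215584849828), np.float64(181.3558415113142))
176 325 342
180 324 342
184 324 342
187 324 342
```

```bash
python3 -m pendant '[[[1.5,0.5,20],[0,0,0],1],[[0,0,25],[0,0,0],1],[[0,0,25],[0,0,0],1],[[0,0,20],[0,0,0],1],[[0,0,12],[0,0,0],1],[[0,0,8],[0,0,0],1],[[0,0,3],[0,0,0],1],[[0,0,0],[0,0,0],1],[[0,0,0],[0,0,0],1]]'
python3 -m pendant '[[[0,0,0],[0,0,0],0.5],[[0,0,0],[0,0,0],0.5],[[0,0,0],[0,0,0],0.5],[[0,0,0],[0,0,0],0.5],[[0,0,0],[0,0,0],0.5],[[0,0,0],[0,0,0],0.5],[[0,0,0],[0,0,0],0.5],[[0,0,0],[0,0,0],0.5]]' 30
```

```text
t: 14.75
tool_pos: [0.4266, -0.1859, 0.0135]
tool_rot: [3.141, 0.002, 0.002]
contact_force: [-0.1, 0.1, 1.0]
opening: 0.0855
grip_force: 0.0
t: 15.42
tool_pos: [0.4269, -0.1868, 0.0143]
tool_rot: [3.14, 0.001, 0.003]
contact_force: [-1.5, 0.1, 6.6]
opening: 0.0589
grip_force: 32.6
```

```bash
python3 -m pendant '[[[0,0,-15],[0,0,0],0.5],[[0,0,-30],[0,0,0],0.5],[[0,0,-35],[0,0,0],0.5],[[0,0,-30],[0,0,0],0.5],[[0,0,-20],[0,0,0],0.5],[[0,0,0],[0,0,0],0.5]]' 
python3 -m pendant '[[[8,-20,0],[0,0,0],0.5],[[14,-33,0],[0,0,0],0.5],[[15,-38,0],[0,0,0],0.5],[[15,-38,0],[0,0,0],0.5],[[15,-38,0],[0,0,0],0.5],[[15,-38,0],[0,0,0],0.5],[[15,-38,0],[0,0,0],0.5],[[15,-38,0],[0,0,0],0.5],[[15,-36,0],[0,0,0],0.5],[[10,-26,0],[0,0,0],0.5],[[4,-12,0],[0,0,0],0.5],[[0,0,0],[0,0,0],0.5]]' 
python3 -m pendant '[[[0,0,15],[0,0,0],0.5],[[0,0,10],[0,0,0],0.5],[[0,0,5],[0,0,0],0.5],[[0,0,0],[0,0,0],0.5],[[0,0,0],[0,0,0],0.5],[[0,0,0],[0,0,0],0.5]]' 
python3 -c "
from h import *
print(toolshift([.568,.1688,.0733]))
s=optics.get_image('side')[:,:,::-1]
cv2.imwrite('pics/s7.png',cv2.resize(s[180:320,230:350],None,fx=4,fy=4,interpolation=2))
"
```

```text
t: 15.92
tool_pos: [0.4286, -0.1876, 0.1485]
tool_rot: [3.136, 0.001, 0.014]
contact_force: [0.8, -1.3, -0.0]
opening: 0.0589
grip_force: 33.1
t: 16.92
tool_pos: [0.566, 0.1713, 0.1409]
tool_rot: [-3.142, -0.006, 0.004]
contact_force: [-0.4, -0.3, -1.8]
opening: 0.0593
grip_force: 33.2
t: 17.42
tool_pos: [0.5668, 0.1687, 0.1131]
tool_rot: [-3.142, 0.0, -0.001]
contact_force: [0.2, 0.3, -1.3]
opening: 0.0587
grip_force: 33.2
[ 1.20354169 -0.14395802 39.84428721]
```

View pics/s7.png

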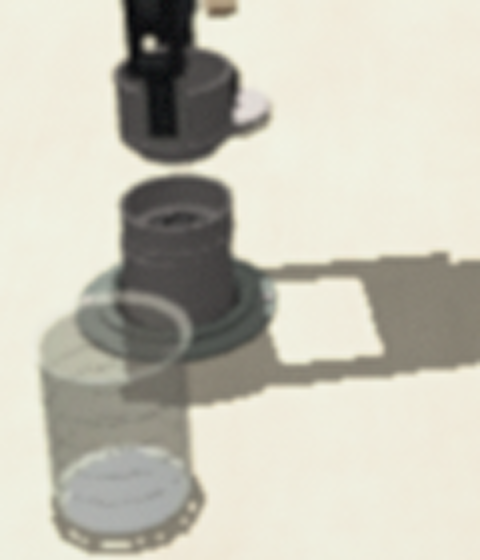

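```bash
python3 -c "
from h import *
s=cv2.imread('pics/s7.png')
cv2.imwrite('pics/s7b.png',cv2.resize(cv2.convertScaleAbs(s[30:250,90:270],alpha=1.5,beta=10),None,fx=2.7,fy=2.7,interpolation=2))
"
```

```text
(no output)
```

View pics/s7b.png

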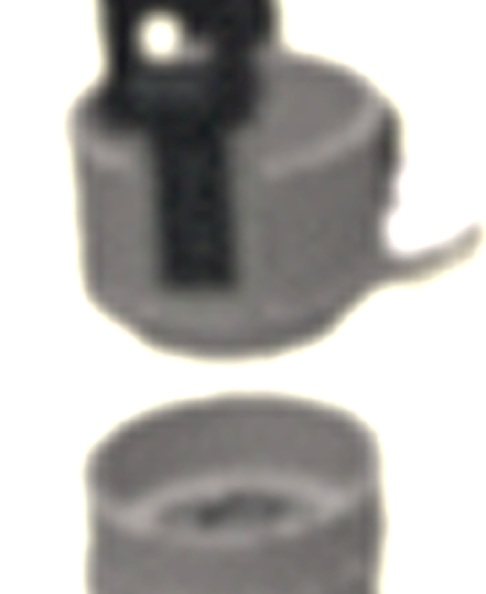

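```bash
python3 - <<'E'
from h import *
for n,u,z in (("coarse",273.05,.143),("fine",273.7,.067)):
    a=pix("side",(.56,.1688,z))[0];b=pix("side",(.58,.1688,z))[0]
    print(n,.56+.02*(u-a)/(b-a))
E
```

```text
coarse 0.5641482732687347
fine 0.5673362687390969
```

The coarse sieve sits about 2.5 mm to −x of the TCP. Fine rim x = 0.567, coarse 0.564, so I shift +2.5 mm and lower.

```bash
python3 -m pendant '[[[2.5,0,10],[0,0,0],0.5],[[0,0,10],[0,0,0],0.5],[[0,0,7],[0,0,0],0.5],[[0,0,5],[0,0,0],0.5],[[0,0,3],[0,0,0],0.5],[[0,0,2],[0,0,0],0.5],[[0,0,1.5],[0,0,0],0.5],[[0,0,0.5],[0,0,0],0.5],[[0,0,0],[0,0,0],0.5],[[0,0,0],[0,0,0],0.5]]'
```

```text
t: 18.3
tool_pos: [0.5693, 0.1693, 0.0741]
tool_rot: [-3.141, -0.001, -0.001]
contact_force: [-0.3, 0.3, -0.7]
opening: 0.0587
grip_force: 33.2
```

```bash
python3 -m pendant '[[[0,0,0.5],[0,0,0],0.5],[[0,0,0.5],[0,0,0],0.5],[[0,0,0],[0,0,0],0.5],[[0,0,0],[0,0,0],0.5]]'
python3 -m pendant '[[[0,0,0],[0,0,0],0.75],[[0,0,0],[0,0,0],0.9],[[0,0,0],[0,0,0],1],[[0,0,0],[0,0,0],1],[[0,0,0],[0,0,0],1],[[0,0,-10],[0,0,0],1],[[0,0,-30],[0,0,0],1],[[0,0,-30],[0,0,0],1],[[0,0,-10],[0,0,0],1],[[0,0,0],[0,0,0],1]]'
python3 -m pendant '[[[0,25,0],[0,0,0],0.6],[[0,35,0],[0,0,0],0.6],[[-3,38,0],[0,0,0],0.6],[[-3,38,0],[0,0,0],0.6],[[-3,38,0],[0,0,0],0.6],[[-3,28,0],[0,0,0],0.6],[[-1,20,0],[0,0,0],0.6],[[0,8,0],[0,0,0],0.6],[[0,0,0],[0,0,0],0.6],[[0,0,0],[0,0,0],0.6],[[0,0,0],[0,0,0],0.6]]'
python3 -c "
from h import *
print(toolshift([.556,-.0615,.014]))
s=optics.get_image('side')[:,:,::-1];cv2.imwrite('pics/s8f.png',s)
cv2.imwrite('pics/s8.png',cv2.resize(s[120:300,230:350],None,fx=4,fy=3.3,interpolation=2)[:,:])
"
```

```text
t: 18.63
tool_pos: [0.5694, 0.1693, 0.0734]
tool_rot: [-3.142, -0.001, -0.001]
contact_force: [-0.3, -0.5, 2.8]
opening: 0.0587
grip_force: 33.4
t: 19.47
tool_pos: [0.5718, 0.1697, 0.1578]
tool_rot: [-3.14, -0.001, -0.013]
contact_force: [0.4, -0.3, 0.3]
opening: 0.0854
grip_force: 0.0
t: 20.38
tool_pos: [0.5561, -0.0596, 0.1521]
tool_rot: [-3.141, -0.003, 0.001]
contact_force: [-0.5, 0.1, 0.4]
opening: 0.0512
grip_force: 0.0
[7.73490727e-02 2.05893505e+00 1.38075703e+02]
```

View pics/s8.png

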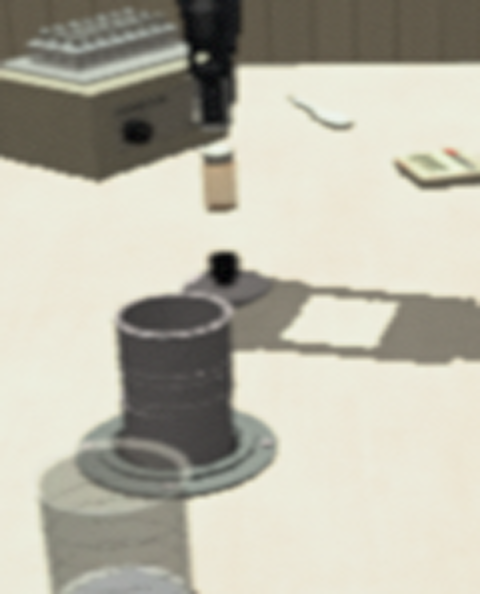

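The coarse sieve is seated and the stack stands upright. Checking x of the knob, finger and rim.

```bash
python3 - <<'E'
from h import *
g=cv2.cvtColor(cv2.imread("pics/s8f.png"),cv2.COLOR_BGR2GRAY).astype(int)
def fit(u,y,z):
    a=pix("side",(.54,y,z))[0];b=pix("side",(.58,y,z))[0];return round(.54+.04*(u-a)/(b-a),4)
for v,thr,l,r,y,z in ((152,60,270,300,-.035,.165),(154,60,270,300,-.035,.163),(200,50,275,297,-.0615,.03),(201,50,275,297,-.0615,.03),(202,50,275,297,-.0615,.03),(216,130,255,291,.169,.098),(222,130,255,291,.169,.09),(238,110,255,295,.169,.06)):
    i=np.where(g[v,l:r]<thr)[0]+l;print(v,i.min(),i.max(),fit((i.min()+i.max())/2,y,z))
E
```

```text
152 280 285 0.5578
154 281 285 0.5566
200 283 288 0.5584
201 283 288 0.5584
202 283 288 0.5584
216 260 290 0.5628
222 260 289 0.5643
238 261 287 0.5671
```

```bash
python3 -m pendant '[[[1,1,20],[0,0,0],0.6],[[0,1,30],[0,0,0],0.6],[[0,0,30],[0,0,0],0.6],[[0,0,25],[0,0,0],0.6],[[0,0,15],[0,0,0],0.6],[[0,0,10],[0,0,0],0.6],[[0,0,5],[0,0,0],0.6],[[0,0,1.5],[0,0,0],0.6],[[0,0,0],[0,0,0],0.6],[[0,0,0],[0,0,0],0.6]]'
python3 -m pendant '[[[0,0,0],[0,0,0],0.3],[[0,0,0],[0,0,0],0.1],[[0,0,0],[0,0,0],0.1],[[0,0,0],[0,0,0],0.1],[[0,0,0],[0,0,0],0.1],[[0,0,0],[0,0,0],0.1],[[0,0,0],[0,0,0],0.1],[[0,0,0],[0,0,0],0.1]]' 30
```

```text
t: 21.27
tool_pos: [0.5585, -0.0629, 0.0177]
tool_rot: [3.141, 0.002, 0.004]
contact_force: [-0.3, -0.4, -0.8]
opening: 0.0513
grip_force: 0.0
t: 21.93
tool_pos: [0.5581, -0.0629, 0.0174]
tool_rot: [3.141, 0.001, 0.003]
contact_force: [-1.0, 1.1, 6.4]
opening: 0.0206
grip_force: 29.5
```

Grip is high on the knob, so I regrip 3 mm lower.

```bash
python3 -m pendant '[[[0,0,0],[0,0,0],0.45],[[0,0,0],[0,0,0],0.45],[[0,0,0],[0,0,0],0.45],[[-0.5,0,3],[0,0,0],0.45],[[0,0,0],[0,0,0],0.45],[[0,0,0],[0,0,0],0.1],[[0,0,0],[0,0,0],0.1],[[0,0,0],[0,0,0],0.1],[[0,0,0],[0,0,0],0.1],[[0,0,0],[0,0,0],0.1],[[0,0,0],[0,0,0],0.1],[[0,0,0],[0,0,0],0.1]]' 40
```

```text
t: 22.93
tool_pos: [0.5567, -0.0627, 0.0131]
tool_rot: [-3.142, -0.001, 0.0]
contact_force: [-0.0, 0.7, -1.7]
opening: 0.0202
grip_force: 39.1
```

```bash
python3 -m pendant '[[[0,0,-10],[0,0,0],0.1],[[0,0,-25],[0,0,0],0.1],[[0,0,-30],[0,0,0],0.1],[[0,0,-30],[0,0,0],0.1],[[0,0,-25],[0,0,0],0.1],[[0,0,-10],[0,0,0],0.1],[[0,0,0],[0,0,0],0.1]]' 
python3 -m pendant '[[[0,-20,0],[0,0,0],0.1],[[2,-32,0],[0,0,0],0.1],[[2,-35,0],[0,0,0],0.1],[[2,-35,0],[0,0,0],0.1],[[2,-35,0],[0,0,0],0.1],[[2,-35,0],[0,0,0],0.1],[[0,-25,0],[0,0,0],0.1],[[0,-15,0],[0,0,0],0.1],[[0,0,0],[0,0,0],0.1],[[0,0,0],[0,0,0],0.1],[[0,0,0],[0,0,0],0.1]]' 
python3 -c "
from h import *
print(toolshift([.567,.1693,.1081]))
s=optics.get_image('side')[:,:,::-1];cv2.imwrite('pics/s9f.png',s)
cv2.imwrite('pics/s9.png',cv2.resize(s[150:290,230:350],None,fx=5,fy=4.2,interpolation=2))
"
```

```text
t: 23.52
tool_pos: [0.559, -0.0633, 0.1475]
tool_rot: [3.14, 0.001, 0.011]
contact_force: [-0.1, 0.1, -1.4]
opening: 0.0205
grip_force: 39.2
t: 24.43
tool_pos: [0.5658, 0.1684, 0.1416]
tool_rot: [3.141, 0.001, -0.004]
contact_force: [0.1, 0.7, -0.6]
opening: 0.0208
grip_force: 39.4
[ 1.32438275 -0.89901515 33.49902656]
```

View pics/s9.png

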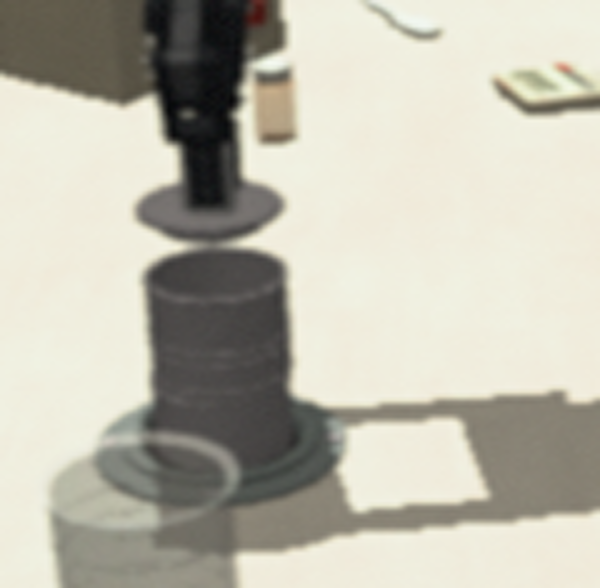

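```bash
python3 - <<'E'
from h import *
for u,z in ((271.6,.139),(272.9,.101)):
    a=pix("side",(.54,.169,z))[0];b=pix("side",(.58,.169,z))[0];print(.54+.04*(u-a)/(b-a))
E
```

```text
0.5673211442501017
0.5669614490479552
```

Lid and rim agree in x to within 0.4 mm. Lowering.

```bash
python3 -m pendant '[[[0,-0.9,8],[0,0,0],0.1],[[0,0,8],[0,0,0],0.1],[[0,0,6],[0,0,0],0.1],[[0,0,4],[0,0,0],0.1],[[0,0,3],[0,0,0],0.1],[[0,0,2],[0,0,0],0.1],[[0,0,1.5],[0,0,0],0.1],[[0,0,0.5],[0,0,0],0.1],[[0,0,0],[0,0,0],0.1],[[0,0,0],[0,0,0],0.1]]'
```

```text
t: 25.32
tool_pos: [0.5668, 0.1702, 0.1106]
tool_rot: [-3.141, -0.001, -0.001]
contact_force: [-0.7, 0.3, -0.8]
opening: 0.0207
grip_force: 39.4
```

```bash
python3 -m pendant '[[[0,0.5,1],[0,0,0],0.1],[[0,0,1],[0,0,0],0.1],[[0,0,0.5],[0,0,0],0.1],[[0,0,0],[0,0,0],0.1],[[0,0,0],[0,0,0],0.1]]'
```

```text
t: 25.73
tool_pos: [0.5667, 0.1696, 0.1079]
tool_rot: [-3.142, -0.001, -0.001]
contact_force: [0.4, 0.8, -0.8]
opening: 0.0204
grip_force: 39.5
```

```bash
python3 -m pendant '[[[0,0,0.7],[0,0,0],0.1],[[0,0,0],[0,0,0],0.1],[[0,0,0],[0,0,0],0.1]]'
python3 -m pendant '[[[0,0,0],[0,0,0],0.35],[[0,0,0],[0,0,0],0.6],[[0,0,0],[0,0,0],0.6],[[0,0,0],[0,0,0],0.6],[[0,0,0],[0,0,0],0.6],[[0,0,-10],[0,0,0],0.6],[[0,0,-25],[0,0,0],0.6],[[0,0,-25],[0,0,0],0.6],[[0,0,-20],[0,0,0],0.6],[[0,0,0],[0,0,0],0.6],[[0,0,0],[0,0,0],0.6]]'
python3 -c "
from h import *
s=optics.get_image('side')[:,:,::-1]
cv2.imwrite('pics/s10.png',cv2.resize(s[150:330,230:350],None,fx=4,fy=3.3,interpolation=2))
"
```

```text
t: 25.98
tool_pos: [0.5669, 0.1697, 0.1078]
tool_rot: [-3.142, -0.001, -0.001]
contact_force: [-2.0, 0.1, 4.0]
opening: 0.0207
grip_force: 39.8
t: 26.9
tool_pos: [0.5677, 0.1699, 0.1894]
tool_rot: [-3.141, -0.001, -0.006]
contact_force: [-0.1, 0.6, -0.6]
opening: 0.0515
grip_force: 0.0
```

View pics/s10.png

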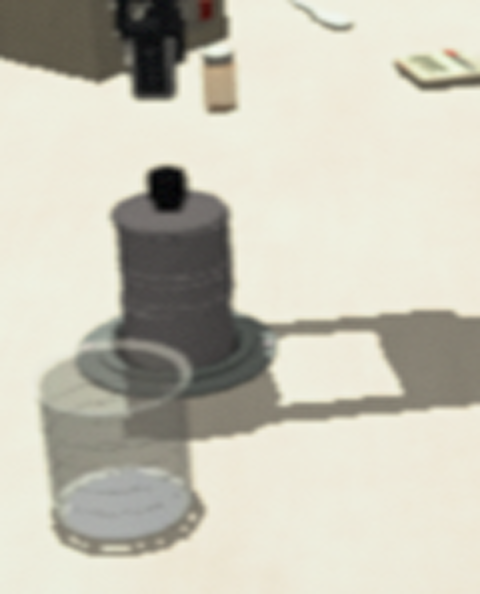

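The column stands complete and upright, the lid is flush (knob at (167,188)), and the bystanders haven't moved.

```bash
python3 -c "
from station import ctrl
print(ctrl.finish_job())"
```

```text
the job is handed in; nothing more can be done
None
```

The sieve column (pan, fine sieve, coarse sieve, lid) stands upright and released on the base, and the job is handed in at about 27 s; the last camera view showed every rim flush and the bystanders in place, but no verdict was returned.

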